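# Roll a laser tube into its V-block

### The job

With the fingertips, roll the laser tube by its side over the bench and up the ramp until it drops into the groove of the V-block; then push it by its end along the groove until its other end is home against the end plate. Do not lift or carry the tube, and leave the things around it where they are.

Things in the scene. Friction and masses are not known exactly. Their poses are not given: they have to be found in the camera images.
- tube: the laser tube: smooth metal cylinder, black ends, yellow patch, 44 mm in diameter, 200 mm long, 0.4 to 0.8 kg, loose on the ramp's side of the V-block, 25 to 45 mm short of the end plate along y, up to 0.2 rad askew. Origin at its centre, 22 mm up at the start; y along its axis, to the end that goes home; x, z turn as it rolls. Rolls easily, pushed level at mid-height; high on its side it may jam.
- vblock: the aluminium V-block, fixed. Origin on the bench under the groove's bottom; x level from the ramp over the groove to the fence, y level along the groove to the end plate, z up. It spans y -100 to +75 mm. Groove faces slope 30 degrees: bottom 3 mm high at x = 0, rising to 18 mm at x = 26 mm, where a fence 30 mm high, 20 mm thick stands. A tube in the groove has its centre at x = 0, z = 28.4 mm.
- ramp_lip (a point): middle of the lip between ramp and groove, in the V-block's frame at x = -16 mm, y = -12.5 mm, 12.2 mm above the bench. The ramp rises to it from bench height at x = -105 mm, over the whole width of the block. Axes as the V-block's.
- end_plate (a point): on the inner face of the end plate, 28.4 mm up: where the centre of the tube's end comes to rest (V-block frame x = 0, y = +75 mm; the tube's centre is then at y = -25 mm). The plate is 55 mm high, 10 mm thick and spans x = -16 to +46 mm. Axes as the V-block's.
- post: bystander: a loose post holder, round black foot 60 mm across, 110 mm tall. Origin under its centre.
- lens: bystander: a loose lens on a post, round black foot 60 mm across, 98 mm tall. Origin under its centre.
- driver: bystander: a loose screwdriver, 160 mm long, lying along its x. It lies behind the fence.
- meter: bystander: a loose grey hand meter with a screen and keys, 110 x 70 x 28 mm. Origin under its centre.
Mind the look-alikes: they are no part of the job. What is meant by the tube is not green or purple, and is the larger of those in its own colour.

How it is judged:
By the outcome, as a careful person would: the job done as asked, in the order asked, and still so for the second after the job is handed in, with the robot touching nothing.
It also fails if it takes over 54 s, if anything falls off the work surface, if the arm or the gripper's body presses on something with over 40 N, if the wrist force passes 120 N, or if a joint passes its speed limit or range.

### The arm

A 6-joint arm with a two-finger parallel gripper is mounted at the origin on the work surface. World frame = base frame: x ahead of the robot, y to its left, z up, the work surface at z = 0. Lengths are in m, angles in rad, forces in N, time in s.
With the tool pointing down it reaches from about 0.325 to 0.9 m from the base axis. Payload 6.1 kg.
Tool frame: the origin (TCP) lies midway between the tips of the shut fingers; the grasp point (between the pads) lies 19 mm behind it; z points along the fingers, y is the line along which they close (so a half turn about z gives the same grasp; the last joint's range is limited). The gripper opens to 85 mm and grips with 20 to 120 N. Pads are 22 mm wide; open, the fingers measure 114 mm over their backs; the gripper's body (76 mm by 85 mm) begins 54 mm behind the grasp point. The pads swing forward as they close: fully open they stand 13 mm farther back than shut.
Start: joints at [-1.279, 0.22, 1.526, -0, 1.395, -0.126], TCP at [0.254, -0.571, 0.231] pointing down, gripper open.
Joint ranges: [-2.98, 2.98], [-0.91, 2.08], [0.09, 2.57], [-1.24, 4.39], [0.2, 2.65], [-2.68, 2.68]. Speed limits (rad/s): [2.57, 2.57, 3.01, 3.14, 3.14, 3.14].

### API

Orientations are given as [roll, pitch, yaw] about the fixed x, y, z axes, in that order (R = Rz(yaw) Ry(pitch) Rx(roll)).
In Python, from plant import movep, move_l, set_joints, gripper_to, hold, inverse_kinematics, observe, get_image, get_calibration, Unreachable, job_done gives the robot as it stands. Calls block until the motion is done:
- movep(position, orientation): joint-space move of the TCP to a pose.
- move_l(position, feed=0.15, rotation=None, max_force=None): straight line of the TCP; rotation=None keeps the orientation; feed is the mean speed in m/s. With max_force (N) it stops when the force on the tool has changed by that much, and returns True; else False.
- set_joints(angles): joint-space move.
- gripper_to(opening, f_grip=None): finger opening in m; f_grip is the grip in N (None keeps the last); returns when the fingers have stopped.
- hold(seconds).
- inverse_kinematics(position, orientation): joint angles nearest the present ones, or None.
- observe(): the state.
- get_image(name): name is "scene" or "side" or "wrist"; returns (picture, depth): 420x560x3 uint8, red, green, blue; 420x560 float32, m along the optical axis (not along the pixel's ray), 0 where there is no reading.
- get_calibration(name): a dict with "intrinsics" (3x3 intrinsics, pixels), "world_from_camera" (4x4, takes a point from camera to world coordinates). Camera axes: x right, y down, z forward; pixel columns grow to the right and rows downward; lengths in m; the calibration is good to about 2 mm. The wrist camera is an equidistant fisheye: a pixel r from the principal point sees the ray r / f radians off the axis. A picture is of the moment at which its call begins: read the wrist's pose just before it. get_calibration takes no time and is no camera call; for the wrist camera it gives the pose at the moment of the call.
A pose or a line that the arm cannot do raises Unreachable and nothing moves.
- job_done(): hands the job in; it is judged then, once.
The state is a dict: "time_s": time; "q": joint angles; "joint_velocities": joint speeds; "joint_torque": joint torques, N m; "eef_pos": TCP position; "tcp_rot": TCP orientation; "ft_force": force on the tool from outside, world axes, zero at the start; "torque": the same for the moment, N m; "opening": finger opening in m; "grasp_force": force on a finger pad.
Only numpy, scipy, OpenCV 4.12 (cv2) and the standard library are available. Lean on these libraries where they do the work, as an engineer would, in place of code of your own. Each camera call takes 0.05 s, during which the arm holds its last target. There are 200 camera calls.

## Working session

There is one attempt and no reset: what is moved stays moved. The work goes in short steps, each a Python script; the robot and the scene stay as the last script left them, time stands still between calls to the robot, and variables do not carry over. Pictures are saved under pics/ and viewed, at most 10 in all, crops included, and the job is handed in when it is done.

```bash
ls; mkdir -p pics; cat > h.py <<'E'
import numpy as np, cv2
from plant import *
def snap(n,f):
    c=get_calibration(n); im,d=get_image(n)
    cv2.imwrite(f'pics/{f}.png',im[:,:,::-1]); np.savez(f'pics/{f}.npz',im=im,d=d,K=c['intrinsics'],T=c['world_from_camera'])
def load(f): return np.load(f'pics/{f}.npz')
def world(f,u,v,z=None):
    s=load(f);K,T=s['K'],s['T']
    r=np.array([(u-K[0,2])/K[0,0],(v-K[1,2])/K[1,1],1.])
    if z is None: p=r*s['d'][int(round(v)),int(round(u))]; return T[:3,:3]@p+T[:3,3]
    r=T[:3,:3]@r; return T[:3,3]+r*(z-T[2,3])/r[2]
def pix(f,p):
    s=load(f);K,T=s['K'],s['T']; c=T[:3,:3].T@(np.asarray(p)-T[:3,3]); return (K@c/c[2])[:2]
E
python3 - <<'E'
from h import *
snap('scene','sc0'); snap('side','sd0')
a=load('sc0'); print(a['K'],a['T']); a=load('sd0'); print(a['T']); print(observe())
E
```

```text
pics
[[463.05430059   0.         283.57655434]
 [  0.         463.05430059 211.08775275]
 [  0.           0.           1.        ]] [[-0.55492521  0.4637501  -0.69064742  1.33878866]
 [ 0.83165029  0.32960494 -0.44689863  0.49692873]
 [ 0.02039151 -0.82237244 -0.56858399  0.66873717]
 [ 0.          0.          0.          1.        ]]
[[-0.83953064 -0.38748277  0.38084827  0.22772799]
 [-0.54324345  0.60982896 -0.57705736  0.48694753]
 [-0.00865252 -0.69135067 -0.72246757  0.68234625]
 [ 0.          0.          0.          1.        ]]
{'time_s': 0.1, 'q': array([-1.27909002e+00,  2.21163156e-01,  1.52748997e+00, -1.05988596e-06,
        1.39469583e+00, -1.26073917e-01]), 'joint_velocities': array([-0.00029771, -0.00219975, -0.00229938, -0.00112582, -0.00072635,
        0.00222628]), 'joint_torque': array([ 4.33094847e-04, -4.98245108e+01, -3.90547299e+01, -2.62967359e-05,
        5.65783703e-03,  2.33412329e-06]), 'eef_pos': array([ 0.25343737, -0.5707185 ,  0.23030235]), 'tcp_rot': array([-3.13985016e+00, -2.19802633e-04,  4.17780219e-01]), 'ft_force': array([ 0.360806  , -0.69262582,  0.38953061]), 'torque': array([ 0.01326107,  0.00516303, -0.00027987]), 'grasp_force': 0.0, 'opening': 0.08561302093543312}
```

View pics/sc0.png

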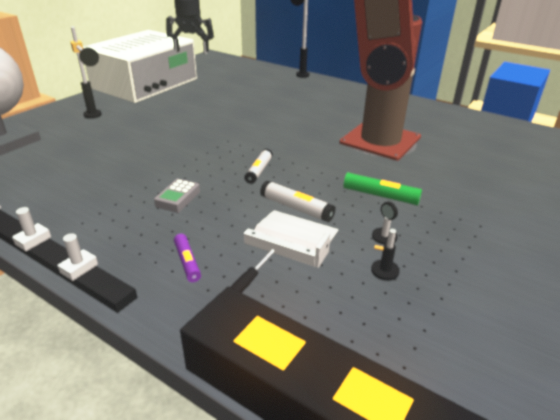

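View pics/sd0.png

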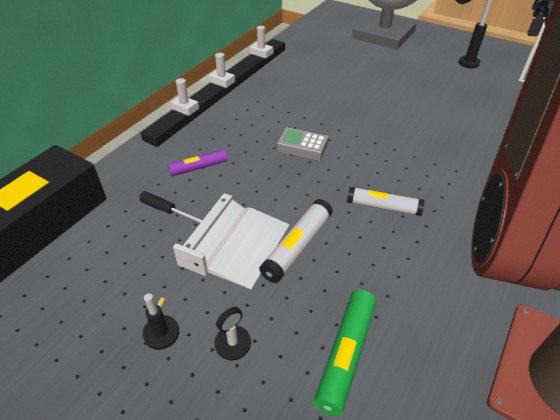

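The scene shows two light metal tubes with black ends: a large one at scene (297,201) / side (297,240), and a smaller one at scene (259,166) / side (386,201). Green (382,188) and purple (187,256) are look-alikes. The large one by the ramp is the tube. The V-block is at scene (292,237), with its end plate at scene (322,245) / side (192,258). Next I'll confirm in an enlarged crop.

```bash
python3 - <<'E'
from h import *
a=cv2.imread('pics/sd0.png')[185:295,160:345]; cv2.imwrite('pics/c1.png',cv2.resize(a,None,fx=4.3,fy=4.3,interpolation=cv2.INTER_CUBIC))
a=cv2.imread('pics/sc0.png')[175:270,235:345]; cv2.imwrite('pics/c2.png',cv2.resize(a,None,fx=6,fy=6,interpolation=cv2.INTER_CUBIC))
E
```

```text
(no output)
```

View pics/c1.png

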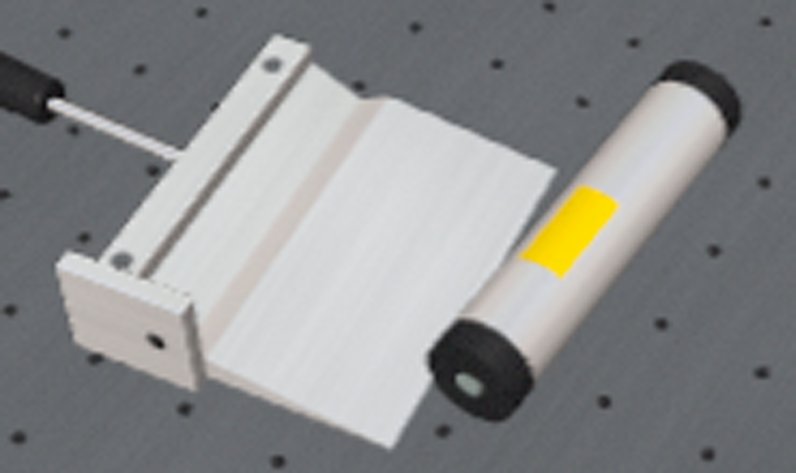

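View pics/c2.png

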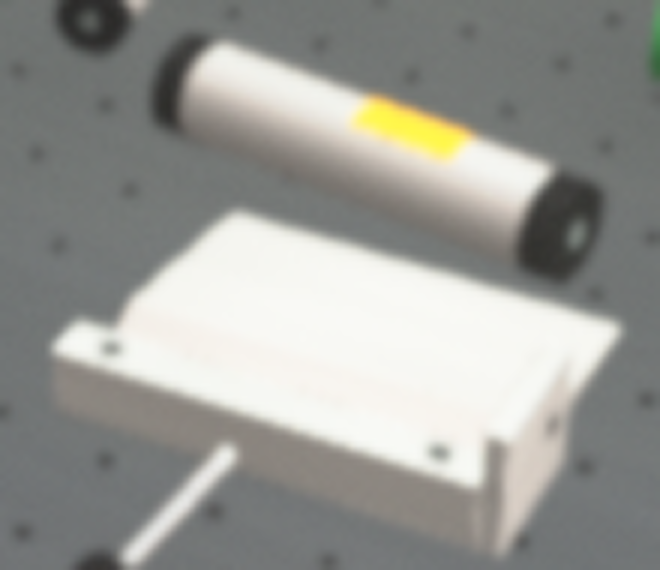

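The crop confirms it: the white tube with a yellow patch is the large one. The ramp's bottom edge faces it, and the end plate is at crop 1's lower left. I'll fit the poses now.

```bash
python3 - <<'E'
from h import *
from scipy.optimize import least_squares as LS
S=lambda u,v:(160+u/4.3,185+v/4.3); C=lambda u,v:(235+u/6,175+v/6)
L=[('sd0',S(556,170),(-105,-100,0)),('sd0',S(392,447),(-105,75,0)),('sd0',S(62,258),(46,85,55)),('sd0',S(190,303),(-16,85,55)),('sd0',S(200,388),(-16,85,0)),('sd0',S(386,97),(-16,-100,12.2)),
('sc0',C(237,210),(-105,-100,0)),('sc0',C(622,325),(-105,75,0)),('sc0',C(500,556),(46,85,0)),('sc0',C(507,440),(46,85,55)),('sc0',C(572,358),(-16,85,55))]
def V(p,q):
    c,s=np.cos(p[2]),np.sin(p[2]); q=np.array(q)/1e3; return np.array([p[0]+c*q[0]-s*q[1],p[1]+s*q[0]+c*q[1],q[2]])
p0=[.6,-.1,0]
c1=world('sd0',*L[0][1],0);c2=world('sd0',*L[1][1],0);d=c2-c1
print(c1,c2,np.linalg.norm(d),world('sc0',*L[6][1],0),world('sc0',*L[7][1],0))
yaw=np.arctan2(-d[0],d[1]); c,s=np.cos(yaw),np.sin(yaw); m=(c1+c2)/2+ .105*np.array([c,s,0])+.0125*np.array([-s,c,0])
for n in ('sd0','sc0',''):
    l=[x for x in L if x[0].startswith(n)]
    f=lambda p:np.concatenate([pix(a,V(p,q))-u for a,u,q in l])
    r=LS(f,[m[0],m[1],yaw]); print(n,r.x,np.round(r.fun,1))
p=r.x
# tube cloud in vblock frame
for n in ('sd0','sc0'):
    s_=load(n);K,T=s_['K'],s_['T'];dd=s_['d'];v,u=np.mgrid[:420,:560]
    P=np.stack([(u-K[0,2])/K[0,0]*dd,(v-K[1,2])/K[1,1]*dd,dd],-1)@T[:3,:3].T+T[:3,3]
    c,s=np.cos(p[2]),np.sin(p[2]);Q=P-[p[0],p[1],0];X=np.stack([c*Q[...,0]+s*Q[...,1],-s*Q[...,0]+c*Q[...,1],P[...,2]],-1)
    k=(dd>0)&(X[...,2]>.012)&(X[...,2]<.06)&(X[...,0]<-.09)&(X[...,0]>-.24)&(X[...,1]>-.2)&(X[...,1]<.12)
    x=X[k]; 
    g=lambda t:np.hypot((x[:,0]-t[0]+t[1]*x[:,1])*np.cos(np.arctan(t[1])),x[:,2]-t[2])-.022
    r=LS(g,[-.13,0,.022],loss='soft_l1',f_scale=.001); t=r.x
    th=np.arctan(t[1]); ax=np.array([-np.sin(th),np.cos(th)]); al=x[:,:2]@ax; good=np.abs(g(t))<.004
    print(n,len(x),'x0,slope,z',t,'rms',np.sqrt((g(t)[good]**2).mean()),good.mean(),'ends',np.percentile(al[good],[0,.5,1,50,99,99.5,100]))
    k=(dd>0)&(X[...,0]>.03)&(X[...,0]<.042)&(X[...,1]>-.09)&(X[...,1]<.05); print('fence top',np.median(X[k][:,2]))
    for nm,(a,b) in dict(post=((157,330),0),lens=((233,342),0)).items():
        if n=='sd0': print(nm,world(n,*a,.005))
np.save('v.npy',p)
for o,l in (('meter',[(282,150),(322,156),(327,138)]),): print([world('sd0',*q,.02) for q in l])
E
```

```text
[ 0.53672411 -0.05344725  0.        ] [0.51321891 0.11887339 0.        ] 0.1739163581066696 [ 0.53583564 -0.05024693  0.        ] [0.51322987 0.12237023 0.        ]
sd0 [0.62779971 0.05665703 0.13325131] [ 0.6 -1.   0.3 -0.8 -0.8  0.6 -1.2  1.5 -0.1  0.1  1.4 -1. ]
sc0 [0.62907306 0.06246873 0.12248487] [-0.1  0.3  0.1  0.7 -0.4  0.7  0.1  0.2  0.3 -2. ]
 [0.62728745 0.05875592 0.13066127] [ 0.4 -0.1 -0.3  0.2 -1.4  1.4 -1.8  2.4 -0.7  1.   1.1 -0.3 -1.3 -0.4
 -1.1 -0.4 -1.2 -0.6 -0.8 -1.  -0.7 -3.1]
sd0 2145 x0,slope,z [-0.13264446 -0.14297585  0.0226963 ] rms 0.0010827808942152203 0.937995337995338 ends [-0.17385695 -0.17189257 -0.17053977 -0.05999009  0.02764751  0.02823504
  0.0290728 ]
fence top 0.030738824370079354
post [0.59771062 0.2743089  0.005     ]
lens [0.47734561 0.22317656 0.005     ]
sc0 1239 x0,slope,z [-0.13295457 -0.1424703   0.02091742] rms 0.0015922069552670665 0.9410815173527038 ends [-0.17263255 -0.17119801 -0.16958461 -0.06317134  0.02878378  0.02913274
  0.03022481]
fence top 0.029409693541428084
[array([ 0.66554378, -0.23210272,  0.02      ]), array([ 0.57516861, -0.26276911,  0.02      ]), array([ 0.59772826, -0.33016517,  0.02      ])]
```

```bash
cat >> h.py <<'E'
v=np.load('v.npy')
def W(x,y,z):
    c,s=np.cos(v[2]),np.sin(v[2]); return [v[0]+c*x-s*y,v[1]+s*x+c*y,z]
def inV(P):
    c,s=np.cos(v[2]),np.sin(v[2]); a,b=P[0]-v[0],P[1]-v[1]; return np.array([c*a+s*b,-s*a+c*b,P[2]])
O=[np.pi,0,v[2]]
E
python3 - <<'E'
from h import *
for q in [(350,195),(421,207),(365,295),(330,405)]: print(np.round(inV(world('sd0',*q,.015)),3))
movep(W(-.200,-.065,.12),O)
move_l(W(-.200,-.065,.0),.12)
f0=observe()['ft_force']
print(move_l(W(-.135,-.065,.0),.04,max_force=8), observe()['ft_force']-f0, observe()['eef_pos'],observe()['time_s'])
snap('scene','sc1'); snap('side','sd1')
cv2.imwrite('pics/c3.png',np.hstack([cv2.resize(cv2.imread('pics/sd1.png')[130:330,150:370],None,fx=1.8,fy=1.8),cv2.resize(cv2.imread('pics/sc1.png')[130:280,215:380],None,fx=2.4,fy=2.4)]))
E
```

```text
[-0.193 -0.22   0.015]
[-0.338 -0.247  0.015]
[-0.297  0.01   0.015]
[-0.307  0.215  0.015]
False [-0.72552083 -0.41187828  0.09646678] [ 5.01793234e-01 -2.32774422e-02 -5.38954993e-06] 5.1083
```

View pics/c3.png

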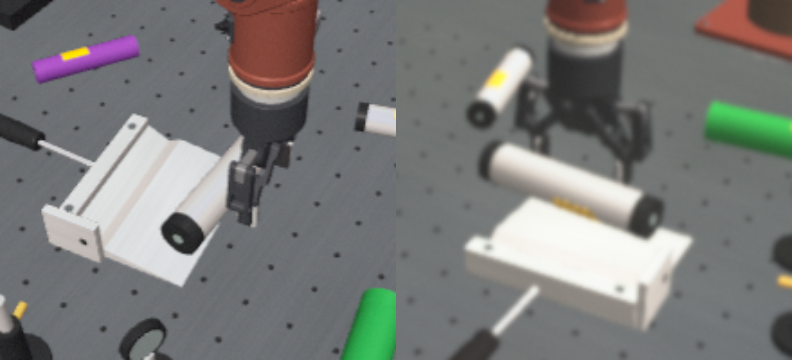

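The tube is rolling on the ramp's foot with both fingers behind it, and it is still a little askew (home end at crop left (180,232)). I'll go on up the ramp.

```bash
python3 - <<'E'
from h import *
f0=observe()['ft_force']
print(move_l(W(-.090,-.065,.008),.04,max_force=12), inV(observe()['eef_pos']), observe()['ft_force']-f0)
snap('scene','sc2'); snap('side','sd2')
print(observe()['time_s'])
cv2.imwrite('pics/c4.png',np.hstack([cv2.resize(cv2.imread('pics/sd2.png')[130:330,150:370],None,fx=1.8,fy=1.8),cv2.resize(cv2.imread('pics/sc2.png')[130:280,215:380],None,fx=2.4,fy=2.4)]))
p=v
for n in ('sd2','sc2'):
    s_=load(n);K,T=s_['K'],s_['T'];dd=s_['d'];vv,u=np.mgrid[:420,:560]
    P=np.stack([(u-K[0,2])/K[0,0]*dd,(vv-K[1,2])/K[1,1]*dd,dd],-1)@T[:3,:3].T+T[:3,3]
    Q=P-[p[0],p[1],0];c,s=np.cos(p[2]),np.sin(p[2]);X=np.stack([c*Q[...,0]+s*Q[...,1],-s*Q[...,0]+c*Q[...,1],P[...,2]],-1)
    # top ridge: highest point per y-bin
    for y in np.arange(-.16,.05,.03):
        k=(dd>0)&(abs(X[...,1]-y)<.006)&(X[...,0]>-.11)&(X[...,0]<.02)&(X[...,2]>.034)&(X[...,2]<.062)
        if k.sum()>5:
            x=X[k]; i=np.argsort(x[:,2])[-5:]; print(n,round(y,3),k.sum(),np.round(x[i].mean(0),3))
E
```

```text
False [-0.0900305  -0.06496739  0.00790562] [-0.47167392 -1.24151529 -0.10418622]
6.6
sd2 -0.1 13 [-0.094 -0.105  0.055]
sd2 -0.07 20 [-0.052 -0.073  0.05 ]
sd2 -0.04 22 [-0.05  -0.037  0.051]
sd2 -0.01 143 [-0.089 -0.011  0.055]
sd2 0.02 110 [-0.058  0.02   0.052]
sc2 -0.16 19 [-0.055 -0.156  0.05 ]
sc2 -0.13 51 [-0.054 -0.13   0.051]
sc2 -0.1 84 [-0.085 -0.105  0.056]
sc2 -0.07 54 [-0.054 -0.07   0.051]
sc2 -0.04 57 [-0.053 -0.039  0.051]
sc2 -0.01 117 [-0.08  -0.009  0.059]
sc2 0.02 61 [-0.054  0.019  0.051]
```

View pics/c4.png

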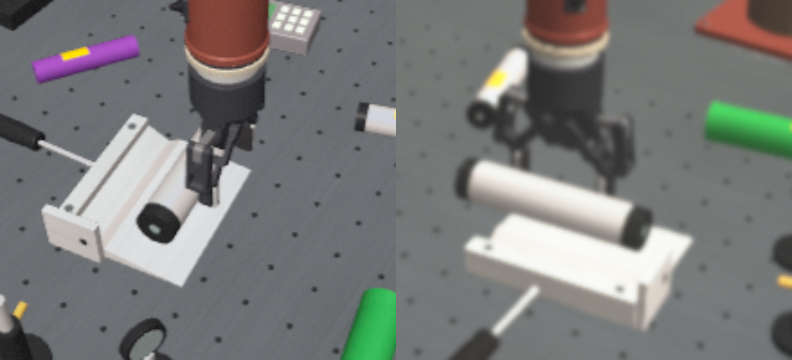

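The tube is now parallel to the groove, with its ridge at x ≈ -0.054 all along and at ramp height. I'll push it over the lip, then back off and lift.

```bash
python3 - <<'E'
from h import *
f0=observe()['ft_force']
print(move_l(W(-.042,-.065,.012),.04,max_force=12), inV(observe()['eef_pos']), observe()['ft_force']-f0)
hold(.4)
move_l(W(-.075,-.065,.02),.08)
move_l(W(-.075,-.065,.13),.15)
gripper_to(0.0)
movep(W(0,-.23,.13),O)
snap('scene','sc3'); snap('side','sd3')
print(observe()['time_s'])
cv2.imwrite('pics/c5.png',np.hstack([cv2.resize(cv2.imread('pics/sd3.png')[130:330,150:370],None,fx=1.8,fy=1.8),cv2.resize(cv2.imread('pics/sc3.png')[130:280,215:380],None,fx=2.4,fy=2.4)]))
p=v
for n in ('sd3','sc3'):
    s_=load(n);K,T=s_['K'],s_['T'];dd=s_['d'];vv,u=np.mgrid[:420,:560]
    P=np.stack([(u-K[0,2])/K[0,0]*dd,(vv-K[1,2])/K[1,1]*dd,dd],-1)@T[:3,:3].T+T[:3,3]
    Q=P-[p[0],p[1],0];c,s=np.cos(p[2]),np.sin(p[2]);X=np.stack([c*Q[...,0]+s*Q[...,1],-s*Q[...,0]+c*Q[...,1],P[...,2]],-1)
    k=(dd>0)&(abs(X[...,0])<.02)&(X[...,2]>.04)&(X[...,2]<.062)&(X[...,1]<.06)&(X[...,1]>-.2); x=X[k]
    print(n,k.sum(),'y ends',np.percentile(x[:,1],[0,1,99,100]))
    for y in (-.14,-.07,0): 
        q=x[abs(x[:,1]-y)<.008]
        if len(q)>8: print(y,np.round(q[np.argsort(q[:,2])[-6:]].mean(0),3))
E
```

```text
False [-0.04219966 -0.06496491  0.01192982] [0.05946576 0.32973777 1.94868628]
11.425
sd3 1390 y ends [-0.15941617 -0.15699408  0.04166291  0.04314886]
-0.14 [ 0.001 -0.14   0.053]
-0.07 [ 0.001 -0.069  0.052]
0 [0.001 0.001 0.052]
sc3 808 y ends [-0.15753028 -0.15517574  0.04202311  0.04342406]
-0.14 [ 0.006 -0.143  0.05 ]
-0.07 [ 0.003 -0.07   0.051]
0 [0.004 0.002 0.051]
```

View pics/c5.png

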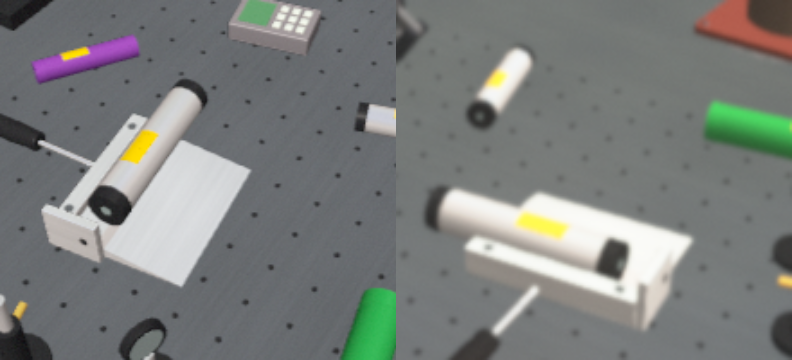

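The tube is seated in the groove (ridge x ≈ 0, z ≈ 0.051) with its ends at y ≈ -0.157 and +0.042, so it is 33 mm short. Now I'll push its end.

```bash
python3 - <<'E'
from h import *
print(observe()['opening'])
movep(W(0,-.195,.13),O)
move_l(W(0,-.195,.016),.12)
hold(.2); f0=observe()['ft_force']
print('pre', move_l(W(0,-.150,.016),.04,max_force=12), inV(observe()['eef_pos']), observe()['ft_force']-f0)
print(move_l(W(0,-.125,.016),.02,max_force=12), inV(observe()['eef_pos']), observe()['ft_force']-f0)
hold(.3); print(inV(observe()['eef_pos']), observe()['ft_force']-f0)
move_l(W(0,-.20,.016),.1)
move_l(W(0,-.20,.13),.15)
movep(W(-.15,-.25,.2),O)
snap('scene','sc4'); snap('side','sd4')
print(observe()['time_s'])
cv2.imwrite('pics/c6.png',np.hstack([cv2.resize(cv2.imread('pics/sd4.png')[130:330,150:370],None,fx=1.8,fy=1.8),cv2.resize(cv2.imread('pics/sc4.png')[130:280,215:380],None,fx=2.4,fy=2.4)]))
E
```

```text
-6.802116152123273e-05
pre False [ 5.46714129e-06 -1.49820560e-01  1.59738579e-02] [ 0.48565667 -0.18057988 -0.84516446]
True [-7.74457873e-05 -1.39056545e-01  1.58506424e-02] [ 1.48019821 -2.17741041  0.32552027]
[-0.00083653 -0.13911291  0.01503185] [ 1.08456138 -0.34010673  0.2813696 ]
17.775
```

View pics/c6.png

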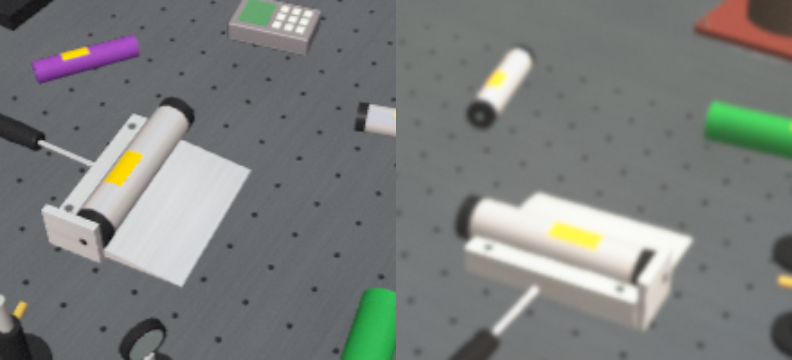

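The finger stopped at -0.139, so its face was at -0.1245, which matches home. The picture shows the end against the plate. One slow second push will rule out a rebound gap.

```bash
python3 - <<'E'
from h import *
movep(W(0,-.20,.13),O)
move_l(W(0,-.20,.016),.12)
move_l(W(0,-.148,.016),.06)
hold(.3); f0=observe()['ft_force']
print(move_l(W(0,-.132,.016),.006,max_force=10), inV(observe()['eef_pos']), observe()['ft_force']-f0)
hold(.2); print(inV(observe()['eef_pos']),observe()['ft_force']-f0)
move_l(W(0,-.20,.016),.04)
move_l(W(0,-.20,.13),.15)
movep(W(-.15,-.25,.2),O)
snap('side','sd5'); snap('scene','sc5')
for a,b in (('sd4','sd5'),('sc4','sc5'),('sd0','sd5'),('sc0','sc5')):
    d=np.abs(load(a)['im'].astype(int)-load(b)['im']).max(2)>40
    n,_,s,c=cv2.connectedComponentsWithStats(d.astype(np.uint8)); print(a,b,[(x[4],np.round(y)) for x,y in zip(s[1:],c[1:]) if x[4]>25])
print(observe()['time_s'])
E
```

```text
True [-0.00022826 -0.13911624  0.01572455] [ 1.32338848 -1.20931805  0.38427063]
[-0.00047229 -0.13910609  0.01537474] [ 0.15364316 -2.08973651  0.50864006]
sd4 sd5 []
sc4 sc5 []
sd0 sd5 [(np.int32(894), array([357.,  10.])), (np.int32(17386), array([525., 192.])), (np.int32(1970), array([351.,  58.])), (np.int32(1039), array([227., 220.])), (np.int32(1993), array([295., 241.])), (np.int32(64), array([533., 373.]))]
sc0 sc5 [(np.int32(4756), array([214.,  43.])), (np.int32(5954), array([427.,  42.])), (np.int32(276), array([403.,   6.])), (np.int32(216), array([402.,  28.])), (np.int32(960), array([299., 199.])), (np.int32(75), array([243., 220.])), (np.int32(188), array([254., 219.])), (np.int32(176), array([289., 228.])), (np.int32(454), array([290., 237.]))]
26.2583
```

The slow push stopped at the same point (-0.1391). Only the tube and the arm changed between the pictures, so nothing else moved. I'm handing in the job.

```bash
python3 -c "
from plant import *
print(job_done())"
```

```text
the job is handed in; nothing more can be done
None
```

The tube was rolled up the ramp into the V-block groove and pushed until its end was home against the end plate; no bystander moved in the pictures, and I handed the job in at about 26 s.

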